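Weigh the cap caddy on the sprung scale hook

TASK

Weigh the caddy of collected bottle caps: take it by its stem, keep it upright so that no caps spill, and hang its eye on the hook of the dial scale. Lower it gently, so that the sprung hook is never dragged down near its end stop, let go, and leave it hanging still from the hook alone. Do not shift the bottle, saucer, shot glass or tin lid.

Things in the scene. Friction and masses are not known exactly. Their poses are not given: they have to be found in the camera images.
- caddy_mid (a point): Steel caddy of bottle caps, standing: tray 90 (x) x 110 (y) x 40 mm high, flat upright stem at its middle, 8 mm thick (x), 20 mm wide (y), closed eye of 8 mm bar on top; 175 mm high, 0.27 to 0.44 kg. Point on the stem, 88 mm above the underside; bare stem from 40 (tray rim) to 120 mm. z up along the stem, x through the eye's opening (alike from -x and +x).
- caddy_eye (a point): The highest point of the inside of the caddy's eye, where the hook should bear: 79 mm above caddy_mid, on the same axes. The opening below it is 39 mm high and 40 mm wide (y), arched at the top; the bar above it is 8 mm thick.
- hook_seat (a point): Top of the lowest part of the steel hook (7 mm bar), where a hung eye rests; moves with the hook; unloaded 254 mm above the shelf. x level, z up. The hook opens to its -x: tip 16 mm to -x, its end 14 mm above this point. Shank 15 mm to +x; 39 mm above the seat it bends back over it and runs up into the scale, so a gripper cannot come from straight above.
- scale: Dial scale on a fixed stand, axes as the unloaded hook's; origin on the shelf straight below the seat. Round housing 116 mm across, 36 mm deep (x), centred 366 mm up, over the seat; collar below it down to 300 mm. Two posts of 18 mm, 130 mm to +x and 140 mm to either side; crossbar and arm 440 mm up.
- hook (a joint): How far the hook has dipped, m: 0 unloaded, growing downward, end stop at 0.06. Spring of 150 N/m, lightly preloaded, so it dips 17 to 28 mm under the caddy, and it bobs for about a second after a change of load.
- bottle: Bystander: empty green glass beer bottle, standing, 61 mm diameter, 228 mm high; origin at the centre of its underside.
- saucer: Bystander: white porcelain saucer, 140 mm across, 22 mm high; origin at the centre of its underside.
- shot: Bystander: shot glass, standing, 52 mm across, 62 mm high; origin at the centre of its underside. (Farther right and out of the way stands a grey tilting bin, 135 mm high, fixed on side pins, with two bottles in it; it is not part of the work.)
- tinlid: Bystander: round tin lid lying flat, 100 mm across, 13 mm high; origin at the centre of its underside.
Mind the look-alikes: they are no part of the job. Several things look just like the part that bears caddy_mid: the one meant starts nearest to the robot's base.

How it is judged:
By the outcome, as a careful person would: the job done as asked, in the order asked, and still so for the second after the job is handed in, with the robot touching nothing.
It also fails if it takes over 64 s, if anything falls off the work surface, if the arm or the gripper's body presses on something with over 40 N, if the wrist force passes 120 N, or if a joint passes its speed limit or range.

ROBOT

A 6-joint arm with a two-finger parallel gripper is mounted at the origin on the work surface. World frame = base frame: x ahead of the robot, y to its left, z up, the work surface at z = 0. Lengths are in m, angles in rad, forces in N, time in s.
With the tool pointing down it reaches from about 0.3 to 0.875 m from the base axis. Payload 6.4 kg.
Tool frame: the origin (TCP) lies on the centre line of the jaws, within the pads' length; the fingertips stand ctrl.tip_extent ahead of it and the grasp point (between the pads) lies 8 mm behind it (ctrl.tip_extent is the distance from the TCP to the fingertips, in m); z points along the fingers, y is the line along which they close (so a half turn about z gives the same grasp; the last joint's range is limited). The gripper opens to 85 mm and grips with 20 to 120 N. Pads are 22 mm wide; open, the fingers measure 114 mm over their backs; the gripper's body (76 mm by 85 mm) begins 54 mm behind the grasp point. The pads swing forward as they close: fully open they stand 13 mm farther back than shut.
Start: joints at [-1.544, 0.181, 1.607, -0, 1.354, -0.206], TCP at [0.133, -0.559, 0.242] pointing down, gripper open.
Joint ranges: [-2.99, 2.99], [-0.89, 2.07], [0.3, 2.58], [-1.14, 4.28], [0, 2.63], [-3.12, 3.12]. Speed limits (rad/s): [2.57, 2.57, 3.01, 3.14, 3.14, 3.14].

INTERFACE

Orientations are given as a unit quaternion [w, x, y, z].
In Python, from bench import ctrl gives the robot as it stands.
- The arm moves only by the shell command python3 -m handwheel 'ROWS'. ROWS is JSON, a list of rows, each a list of 7 numbers: the turn, a rotation vector about the tool's x, y, z as a fraction of full scale, then the shift along the tool's x, y, z as a fraction of full scale, then the opening, from 0 (shut) to 1 (fully open). In form: [[rx, ry, rz, x, y, z, jaw], ...]. A call has exactly 8 rows; each row shifts and turns the commanded pose from where the row before left it, along the tool's axes as they then stand; what a row does not reach is not made up. Full scale, the value 1, is 300 mm for a shift and pi rad for a turn. A row lasts 1/10 s, in which the tool goes at most 50 mm and 8.59 degrees, less where a joint would pass 70% of its speed; a pose out of reach is approached as far as the arm can. A call with a number of a shift or a turn outside -1 to 1 is refused whole. A call with a gripper value outside its range is refused whole. The fingers move at their own pace and stop on an object; the grip force is fixed at half the most. Time passes only in rows, so rows that do not move let the fingers close, or fill a call up. It gives the time, the measured TCP pose, the force, the opening and the grip force at its end, in the units of the state.
- ctrl.get_obs(): the state, without advancing time (a new reading comes with each control period).
- ctrl.camera(name): name is "side" or "top"; returns the picture (480x640x3 uint8, blue, green, red); there is no depth.
- ctrl.camera_model(name): a dict with "camera_matrix" (3x3 intrinsics, pixels), "cam_to_world" (4x4, takes a point from camera to world coordinates). Camera axes: x right, y up, looking along -z (the intrinsics and any distortion apply to the point x, -y, -z); pixel columns grow to the right and rows downward; lengths in m; the calibration is good to about 2 mm. A picture is of the moment at which its call begins. camera_model takes no time and is no camera call.
- ctrl.hand_in(): hands the job in; it is judged then, once.
The state is a dict: "time_s": time; "q": joint angles; "dq": joint speeds; "joint_efforts": joint torques, N m; "eef_pos": TCP position; "eef_rot": TCP orientation; "wrist_force": force on the tool from outside, world axes, zero at the start; "torque": the same for the moment, N m; "opening": opening from 0.0 (shut) to 1.0 (fully open); "grasp_force": force on a finger pad.
Only numpy, scipy, OpenCV 4.12 (cv2) and the standard library are available. Lean on these libraries where they do the work, as an engineer would, in place of code of your own. Each camera call takes 0.05 s, during which the arm holds its last target. There are 200 camera calls.

## Working session

There is one attempt and no reset: what is moved stays moved. The work goes in short steps, Python scripts to look and compute and a shell command to move; the robot and the scene stay as the last step left them, time stands still between calls to the robot, and variables do not carry over. Pictures are saved under pics/ and viewed, at most 10 in all, crops included, and the job is handed in when it is done.

```bash
mkdir -p pics; ls; python3 - <<'E'
from bench import ctrl
import cv2,numpy as np
np.set_printoptions(precision=4,suppress=True)
o=ctrl.get_obs()
print(o['time_s'],o['eef_pos'],o['eef_rot'],o['opening'],ctrl.tip_extent)
for n in('side','top'):
    cv2.imwrite(f'pics/{n}0.png',ctrl.camera(n)); m=ctrl.camera_model(n); print(n,{k:np.array(v) if not isinstance(v,str) else v for k,v in m.items()})
E
```

```text
pics
0.0 [ 0.1326 -0.559   0.2414] [-0.0009  0.9932  0.1161  0.0001] 1.0019164366173259 0.011
side {'camera_matrix': array([[618.5777,   0.    , 321.7469],
       [  0.    , 618.5777, 246.9873],
       [  0.    ,   0.    ,   1.    ]]), 'cam_to_world': array([[ 0.9865,  0.1124, -0.1195,  0.3541],
       [-0.1631,  0.5968, -0.7857, -1.5532],
       [-0.017 ,  0.7945,  0.607 ,  1.3085],
       [ 0.    ,  0.    ,  0.    ,  1.    ]])}
top {'camera_matrix': array([[460.6849,   0.    , 317.0766],
       [  0.    , 460.6849, 245.8026],
       [  0.    ,   0.    ,   1.    ]]), 'cam_to_world': array([[ 0.0227,  0.9881, -0.152 ,  0.396 ],
       [-0.9997,  0.0208, -0.0139, -0.0622],
       [-0.0106,  0.1523,  0.9883,  1.4494],
       [ 0.    ,  0.    ,  0.    ,  1.    ]])}
```

View pics/side0.png

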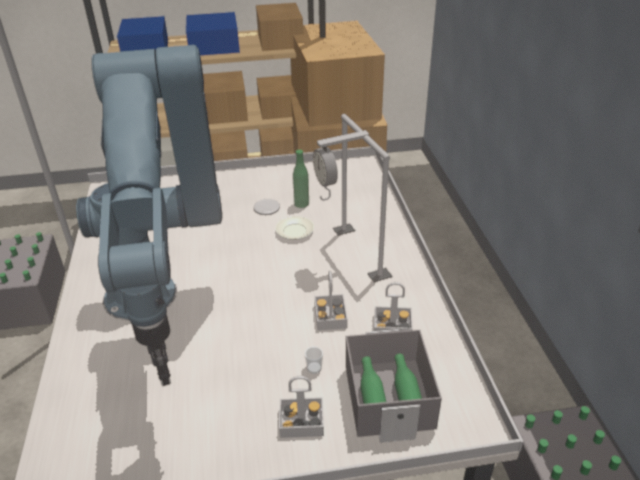

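View pics/top0.png

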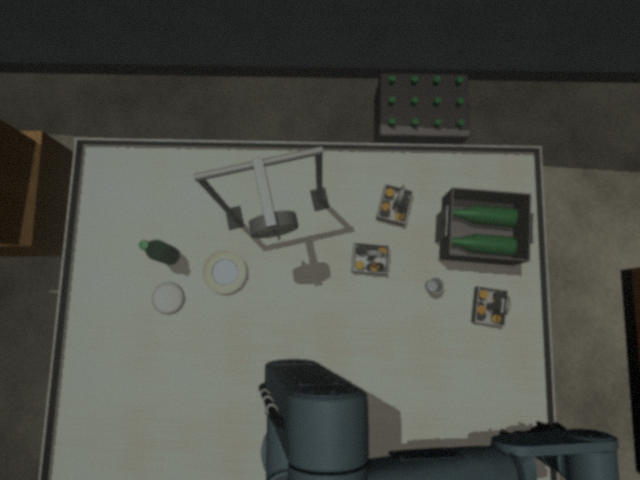

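The side view shows three caddies, at about (330,312), (392,318) and (300,415), with the scale hook near (325,195). The top view shows the caddies at (371,260), (394,203) and (490,306), and the dial at (273,222). Next I'll work out positions and view enlarged crops.

```bash
cat > h.py <<'E'
import numpy as np,cv2
from bench import ctrl
np.set_printoptions(precision=4,suppress=True)
def ray(n,p):
    m=ctrl.camera_model(n);T=np.array(m['cam_to_world']);u=np.linalg.inv(np.array(m['camera_matrix']))@[p[0],p[1],1]
    d=T[:3,:3]@[u[0],-u[1],-u[2]]; return T[:3,3],d/np.linalg.norm(d)
def plane(n,p,z):
    c,d=ray(n,p); return c+d*(z-c[2])/d[2]
def tri(ps,pt):
    (a,u),(b,v)=ray('side',ps),ray('top',pt)
    s,t=np.linalg.lstsq(np.c_[u,-v],b-a,rcond=None)[0]; A,B=a+u*s,b+v*t
    return (A+B)/2,np.linalg.norm(A-B)
def proj(n,P):
    m=ctrl.camera_model(n);T=np.linalg.inv(np.array(m['cam_to_world']));c=T[:3,:3]@P+T[:3,3]
    u=np.array(m['camera_matrix'])@[c[0],-c[1],-c[2]];return u[:2]/u[2]
def crop(img,x,y,w,h,k):return cv2.resize(img[y:y+h,x:x+w],None,fx=k,fy=k,interpolation=cv2.INTER_CUBIC)
E
python3 - <<'E'
from h import *
for p in[(371,260),(394,203),(490,306)]:
    P=plane('top',p,.03);print(P,np.hypot(*P[:2]))
for n,p,z in[('bottle',(165,255),.05),('saucer',(225,272),.02),('lid',(168,298),.013),('shot',(434,288),.06)]:print(n,plane('top',p,z))
s=cv2.imread('pics/side0.png');t=cv2.imread('pics/top0.png')
a=crop(s,285,130,120,150,4);b=crop(s,300,265,120,75,5)
cv2.imwrite('pics/c1.png',a);
S=np.full((600,800,3),0,np.uint8)
b=crop(s,305,270,65,65,6);c=crop(t,340,235,65,50,6);d=crop(t,230,190,90,60,4.4)
S[:390,:390]=b;S[:300,400:790]=c;S[310:310+d.shape[0],400:400+d.shape[1]]=d
cv2.imwrite('pics/c2.png',S)
E
```

```text
[ 0.5733 -0.2102  0.03  ] 0.6106590712568438
[ 0.7561 -0.2819  0.03  ] 0.8069527452918629
[ 0.44   -0.5727  0.03  ] 0.7222150659373523
bottle [0.5728 0.4245 0.05  ]
saucer [0.5271 0.2433 0.02  ]
lid [0.4429 0.4181 0.013 ]
shot [ 0.489  -0.3963  0.06  ]
```

View pics/c1.png

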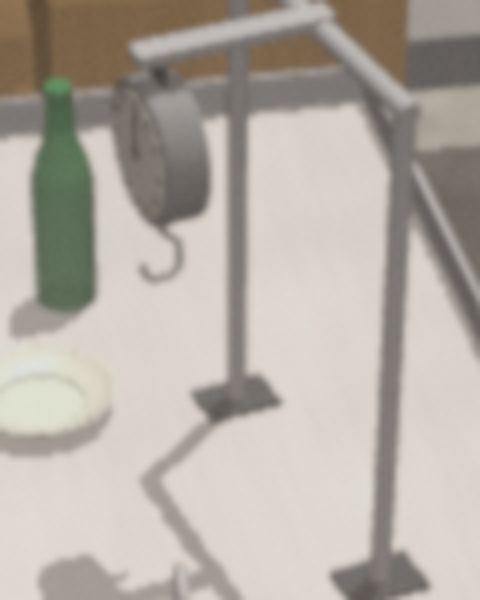

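View pics/c2.png

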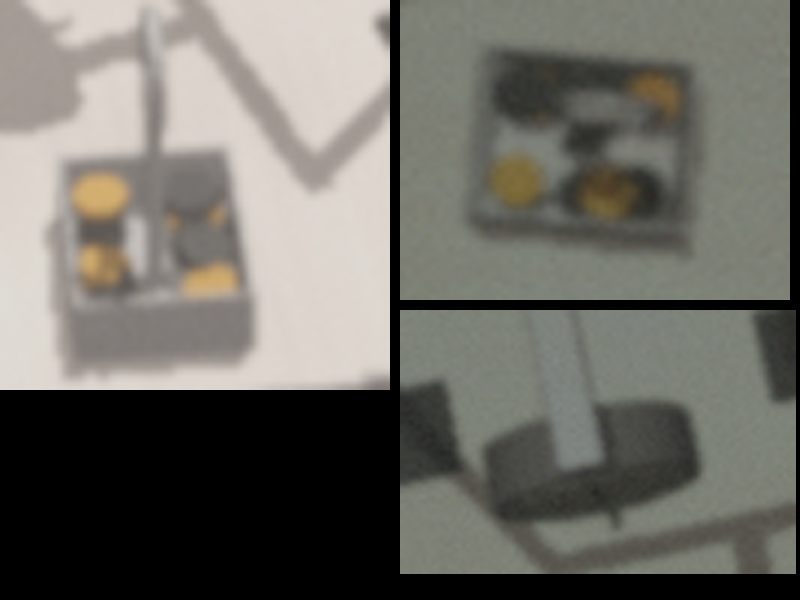

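The enlarged crops show the hook bottom at about (324,199) in the side view, opening left, and its tip at about (279,239) in the top view. The nearest caddy stands square to the table, with its eye edge-on to the side camera.

```bash
python3 - <<'E'
from h import *
cs=np.array([(62,163),(228,150),(253,295),(75,305)])/6+[305,270]
P=np.array([plane('side',c,.04) for c in cs]);print('tray side',P,P.mean(0))
print('edges',[np.linalg.norm(P[i]-P[i-1]) for i in range(4)])
ct=np.array([(487,50),(690,68),(690,242),(472,225)])/6+[340-400/6,235]
P=np.array([plane('top',c,.04) for c in ct]);print('tray top',P,P.mean(0),[np.linalg.norm(P[i]-P[i-1]) for i in range(4)])
print('stem top/eye side at z .171', plane('side',(305+150/6,270+10/6),.173))
print('stem base side',plane('side',(305+153/6,270+278/6),.01))
print('hook low',plane('side',(285+157/4,130+278/4),.2505))
print('hook tip side',plane('side',(285+143/4,130+266/4),.266))
print('hook tip top', plane('top',(230+217/4.4,190+215/4.4),.266))
# housing / posts
print('post bases side',plane('side',(285+237/4,130+395/4),.005),plane('side',(285+380/4,130+580/4),.005))
print('plates top',plane('top',(235,217),.003),plane('top',(320,199),.003))
# housing ends top view, top crop ellipse centre
for p in[(486,445),(686,405),(503,520),(698,475)]:print(plane('top',(230+(p[0]-400)/4.4,190+(p[1]-310)/4.4),.366))
print('arm axis at z .44', plane('top',(258,160),.445),plane('top',(271,222),.445))
E
```

```text
tray side [[ 0.5432 -0.1569  0.04  ]
 [ 0.6282 -0.1625  0.04  ]
 [ 0.6201 -0.2686  0.04  ]
 [ 0.5335 -0.2598  0.04  ]] [ 0.5812 -0.212   0.04  ]
edges [np.float64(0.10336643137179413), np.float64(0.0851268409404603), np.float64(0.10637840040725556), np.float64(0.08701318532756804)]
tray top [[ 0.6229 -0.1579  0.04  ]
 [ 0.6158 -0.2625  0.04  ]
 [ 0.5259 -0.2624  0.04  ]
 [ 0.5322 -0.1512  0.04  ]] [ 0.5742 -0.2085  0.04  ] [np.float64(0.090959713400951), np.float64(0.10478178395157074), np.float64(0.08980417551963922), np.float64(0.11135944221912353)]
stem top/eye side at z .171 [ 0.5818 -0.2032  0.173 ]
stem base side [ 0.5794 -0.2172  0.01  ]
hook low [0.6099 0.0564 0.2505]
hook tip side [0.5983 0.0517 0.266 ]
hook tip top [0.5942 0.0534 0.266 ]
post bases side [0.7081 0.2258 0.005 ] [ 0.7732 -0.0502  0.005 ]
plates top [0.7065 0.2241 0.003 ] [ 0.7714 -0.0477  0.003 ]
[0.6203 0.1168 0.366 ]
[0.6449 0.0082 0.366 ]
[0.5789 0.1057 0.366 ]
[0.606  0.0005 0.366 ]
arm axis at z .44 [0.7451 0.0908 0.445 ] [0.6019 0.0558 0.445 ]
```

```bash
python3 -m handwheel '[[0,0,0,0,0,-0.1,1],[0,0,0,0,0,-0.1,1],[0.04,0,0,0,0,0,1],[0.04,0,0,0,0,0,1],[0,0.04,0,0,0,0,1],[0,0.04,0,0,0,0,1],[0,0,0,0,0,0,1],[0,0,0,0,0,0,1]]'; python3 -c "
from h import *
o=ctrl.get_obs();print(o['q'],o['eef_pos'],o['eef_rot'])"
```

```text
time_s: 0.9
eef_pos: [0.1319, -0.5594, 0.3017]
eef_rot: [-0.138, 0.98, 0.098, 0.108]
wrist_force: [0.7, -0.4, -0.1]
opening: 0.999
grasp_force: 0.0
[-1.637   0.3254  1.3486  0.1693  1.7779 -0.2567] [ 0.1319 -0.5594  0.3017] [-0.1384  0.9796  0.098   0.1081]
```

```bash
python3 - <<'E'
from h import *
from scipy.spatial.transform import Rotation as Ro
D=[([-1.544,.181,1.607,0,1.354,-.206],[-0.0009,.9932,.1161,.0001]),([-1.637,.3254,1.3486,.1693,1.7779,-.2567],[-.1384,.9796,.098,.1081])]
import itertools
R=[Ro.from_quat(w[1:]+w[:1]) for q,w in D]
for s4,s6,m in itertools.product([1,-1],[1,-1],'ABC'):
    E=[]
    for (q,w) in D:
        a,b,c,d,e,f=q
        if m=='A': r=Ro.from_euler('ZYYZYZ',[a,b,c,s4*d,e,s6*f]) if 0 else Ro.from_euler('z',a)*Ro.from_euler('y',b+c)*Ro.from_euler('z',s4*d)*Ro.from_euler('y',e)*Ro.from_euler('z',s6*f)
        elif m=='B': r=Ro.from_euler('z',a)*Ro.from_euler('y',b+c+s4*d)*Ro.from_euler('z',e)*Ro.from_euler('y',s6*f)
        else: r=Ro.from_euler('z',a)*Ro.from_euler('y',b+c+e)*Ro.from_euler('x',s4*d)*Ro.from_euler('z',s6*f)
        E.append(r)
    # fixed tool offset T: R=E*T
    T=[e.inv()*r for e,r in zip(E,R)]
    print(m,s4,s6,np.degrees((T[0].inv()*T[1]).magnitude()),T[0].as_rotvec())
E
```

```text
A 1 1 0.08122623206975675 [0.0008 0.0013 1.5709]
B 1 1 22.498596571607102 [ 1.3279  0.459  -0.128 ]
C 1 1 19.300307257811355 [0.0008 0.0013 1.5709]
A 1 -1 5.814304660692253 [0.001  0.0011 1.1589]
B 1 -1 20.943629532069142 [1.3127 0.1094 0.1449]
C 1 -1 20.71236635902731 [0.001  0.0011 1.1589]
A -1 1 19.404122185161913 [0.0008 0.0013 1.5709]
B -1 1 36.940007883577046 [ 1.3279  0.459  -0.128 ]
C -1 1 2.0014306122289653 [0.0008 0.0013 1.5709]
A -1 -1 21.358987008221657 [0.001  0.0011 1.1589]
B -1 -1 36.25024131715263 [1.3127 0.1094 0.1449]
C -1 -1 7.802181597549622 [0.001  0.0011 1.1589]
```

```bash
cat >> h.py <<'E'
from scipy.spatial.transform import Rotation as Ro
from scipy.optimize import least_squares
def rot(s,a):return Ro.from_euler(s,a)
def fk(q,k):
    h,L2,L3,d6,lat,ex=k; a,b,c,d,e,f=q
    A=rot('z',a);F=A*rot('y',b+c);R=F*rot('z',d)*rot('y',e)*rot('z',f+np.pi/2)
    p=A.apply([0,lat,h])+(A*rot('y',b)).apply([0,0,L2])+F.apply([ex,0,L3])+R.apply([0,0,d6])
    return p,R
def q2R(w):return Ro.from_quat([w[1],w[2],w[3],w[0]])
def goal(yaw,tilt,flip=0):
    y=np.array([np.cos(yaw),np.sin(yaw),0]);n=np.array([-np.sin(yaw),np.cos(yaw),0]);
    z=n*np.cos(tilt)-np.array([0,0,1])*np.sin(tilt)
    if flip:y=-y
    return Ro.from_matrix(np.c_[np.cross(y,z),y,z])
def ik(p,R,q0,k):
    f=lambda q:np.r_[(fk(q,k)[0]-p)*5,(fk(q,k)[1].inv()*R).as_rotvec()]
    r=least_squares(f,q0);return r.x,np.abs(r.fun).max()
E
python3 - <<'E'
from h import *
D=[([-1.544,.181,1.607,0,1.354,-.206],[.1326,-.559,.2414]),([-1.637,.3254,1.3486,.1693,1.7779,-.2567],[.1319,-.5594,.3017])]
f=lambda k:np.r_[np.concatenate([fk(q,k)[0]-p for q,p in D]),(k-[.15,.41,.37,.25,.118,0])*1e-3]
r=least_squares(f,[.15,.41,.37,.25,.118,0]);k=r.x;print(k,r.fun[:6])
yc=np.radians(-4);yh=np.radians(13.3)
for tilt in(15,25,35):
  for fl in(0,1):
    for nm,pos,yaw in[('pre',(.578,-.30,.088),yc),('cad',(.578,-.21,.088),yc),('lift',(.578,-.21,.22),yc),('hookpre',(.53,.04,.20),yh),('hook',(.612,.057,.175),yh)]:
      R=goal(yaw,np.radians(tilt),fl);p=np.array(pos)+R.apply([0,0,.008])
      print(tilt,fl,nm,*ik(p,R,[-.5,.5,1.5,1.4,1.5,0 if not fl else 1.5],k))
E
```

```text
[0.3461 0.4273 0.5206 0.3095 0.1176 0.1057] [ 0. -0.  0. -0.  0. -0.]
15 0 pre [-0.9593  1.1857  0.8806  0.8055  2.1377 -0.8542] 1.7522094886146533e-12
15 0 cad [-0.889   1.0691  1.1134  0.8186  2.0143 -0.9035] 3.575612028683395e-13
15 0 lift [-0.889   0.8553  1.1814  0.8773  2.1109 -0.7795] 1.6653345369377348e-15
15 0 hookpre [-0.5706  0.7052  1.4992  0.825   1.9896 -0.9111] 2.612909888455306e-12
15 0 hook [-0.4869  0.8647  1.2769  0.913   1.9774 -0.8102] 7.494005416219807e-15
15 1 pre [-0.9593  1.1857  0.8806  0.8055  2.1377  2.2874] 8.365974579760405e-11
15 1 cad [-0.889   1.0691  1.1134  0.8186  2.0143  2.2381] 4.701794509287538e-13
15 1 lift [-0.889   0.8553  1.1814  0.8773  2.1109  2.3621] 9.034439862887211e-14
15 1 hookpre [-0.5706  0.7052  1.4992  0.825   1.9896  2.2305] 2.671474153004283e-15
15 1 hook [-0.4869  0.8647  1.2769  0.913   1.9774  2.3314] 1.2212453270876722e-14
25 0 pre [-0.945   1.08    0.9656  0.6969  2.0104 -0.8894] 2.2112173203581165e-12
25 0 cad [-0.8721  0.9658  1.1847  0.7253  1.8898 -0.9118] 9.312689508433891e-13
25 0 lift [-0.8721  0.7641  1.2229  0.7697
[... 747 characters left out ...]
612 -0.9033] 2.1179585862896033e-12
35 0 lift [-0.8465  0.6734  1.2681  0.6666  1.9043 -0.7904] 5.828670879282072e-15
35 0 hookpre [-0.5198  0.5049  1.5775  0.658   1.7793 -0.862 ] 6.078471059822732e-13
35 0 hook [-0.438   0.6778  1.3652  0.7131  1.7642 -0.7795] 2.7200464103316335e-14
35 1 pre [-0.9232  0.9753  1.053   0.6     1.8759  2.2375] 1.6031842520192185e-10
35 1 cad [-0.8465  0.8644  1.2569  0.6373  1.7612  2.2383] 4.123368313457831e-12
35 1 lift [-0.8465  0.6734  1.2681  0.6666  1.9043  2.3512] 1.2989609388114332e-12
35 1 hookpre [-0.5198  0.5049  1.5775  0.658   1.7793  2.2796] 2.6367796834847468e-15
35 1 hook [-0.438   0.6778  1.3652  0.7131  1.7642  2.3621] 1.0130785099704553e-14
```

```bash
cat >> h.py <<'E'
def need(p,R):
    o=ctrl.get_obs();C=q2R(o['eef_rot']);print('t',o['time_s'],'at',o['eef_pos'],'F',o['wrist_force'],'jaw',o['opening'],o['grasp_force'],'q',o['q'])
    print('turn',(C.inv()*R).as_rotvec()/np.pi,'shift now',C.inv().apply(np.array(p)-o['eef_pos'])/.3,'shift after turn',R.inv().apply(np.array(p)-o['eef_pos'])/.3)
TC=goal(np.radians(-4),np.radians(25));TH=goal(np.radians(13.3),np.radians(25))
def tcp(g,R):return np.array(g)+R.apply([0,0,.008])
E
python3 -c "
from h import *
need((.55,-.36,.33),TC)"
```

```text
t 0.9 at [ 0.1319 -0.5594  0.3017] F [ 0.6643 -0.3833 -0.0821] jaw 0.9994073066856536 0.0 q [-1.637   0.3254  1.3486  0.1693  1.7779 -0.2567]
turn [ 0.2065  0.1907 -0.3597] shift now [ 1.4647 -0.3409  0.363 ] shift after turn [0.4069 1.344  0.6492]
```

```bash
R='[0,0,0,0.0915,-0.0213,0.0227,1]'; python3 -m handwheel '[[0,0,0,0.0915,-0.0213,0.0227,1],[0,0,0,0.0915,-0.0213,0.0227,1],[0,0,0,0.0915,-0.0213,0.0227,1],[0,0,0,0.0915,-0.0213,0.0227,1],[0,0,0,0.0915,-0.0213,0.0227,1],[0,0,0,0.0915,-0.0213,0.0227,1],[0,0,0,0.0915,-0.0213,0.0227,1],[0,0,0,0.0915,-0.0213,0.0227,1]]' && python3 -m handwheel '[[0,0,0,0.0915,-0.0213,0.0227,1],[0,0,0,0.0915,-0.0213,0.0227,1],[0,0,0,0.0915,-0.0213,0.0227,1],[0,0,0,0.0915,-0.0213,0.0227,1],[0,0,0,0.0915,-0.0213,0.0227,1],[0,0,0,0.0915,-0.0213,0.0227,1],[0,0,0,0.0915,-0.0213,0.0227,1],[0,0,0,0.0915,-0.0213,0.0227,1]]'
python3 -c "
from h import *
need((.55,-.36,.33),TC)"
```

```text
time_s: 1.7
eef_pos: [0.3433, -0.4581, 0.3174]
eef_rot: [-0.137, 0.98, 0.1, 0.108]
wrist_force: [-0.2, -0.3, 0.6]
opening: 0.999
grasp_force: 0.0
time_s: 2.5
eef_pos: [0.552, -0.3576, 0.3319]
eef_rot: [-0.137, 0.98, 0.1, 0.108]
wrist_force: [0.5, 0.2, -0.4]
opening: 1.002
grasp_force: 0.0
t 2.5 at [ 0.552  -0.3576  0.3319] F [ 0.5497  0.2166 -0.364 ] jaw 1.0022503590491407 0.0 q [-0.9119  0.3389  1.2711  0.3307  1.6499  0.4623]
turn [ 0.2066  0.1916 -0.3583] shift now [-0.0092  0.0075  0.0026] shift after turn [-0.0094 -0.0061 -0.0048]
```

```bash
python3 -m handwheel '[[0.0129,0.012,-0.0224,0,0,0,1],[0.0129,0.012,-0.0224,0,0,0,1],[0.0129,0.012,-0.0224,0,0,0,1],[0.0129,0.012,-0.0224,0,0,0,1],[0.0129,0.012,-0.0224,0,0,0,1],[0.0129,0.012,-0.0224,0,0,0,1],[0.0129,0.012,-0.0224,0,0,0,1],[0.0129,0.012,-0.0224,0,0,0,1]]' && python3 -m handwheel '[[0.0129,0.012,-0.0224,0,0,0,1],[0.0129,0.012,-0.0224,0,0,0,1],[0.0129,0.012,-0.0224,0,0,0,1],[0.0129,0.012,-0.0224,0,0,0,1],[0.0129,0.012,-0.0224,0,0,0,1],[0.0129,0.012,-0.0224,0,0,0,1],[0.0129,0.012,-0.0224,0,0,0,1],[0.0129,0.012,-0.0224,0,0,0,1]]'
python3 -c "
from h import *
need(tcp((.578,-.315,.093),TC),TC)
s=ctrl.camera('side');t=ctrl.camera('top')
S=np.zeros((600,800,3),np.uint8);S[:480,:400]=cv2.resize(s[:,80:480],(400,480));S[:480,400:]=cv2.resize(t[:,180:580],(400,480));cv2.imwrite('pics/p1.png',S)"
```

```text
time_s: 3.3
eef_pos: [0.5509, -0.3584, 0.3317]
eef_rot: [-0.269, 0.851, 0.361, 0.269]
wrist_force: [-0.4, -0.1, -0.6]
opening: 0.999
grasp_force: 0.0
time_s: 4.1
eef_pos: [0.551, -0.3583, 0.3314]
eef_rot: [-0.367, 0.615, 0.576, 0.394]
wrist_force: [0.5, -1.5, 0.0]
opening: 1.002
grasp_force: 0.0
t 4.1 at [ 0.551  -0.3583  0.3314] F [ 0.4574 -1.46    0.0063] jaw 1.002368247326874 0.0 q [-1.0176  0.825   0.8726  0.8028  2.3162 -0.6679]
turn [-0.0003 -0.0007  0.0009] shift now [-0.658   0.0783  0.4972] shift after turn [-0.6566  0.0797  0.4987]
```

View pics/p1.png

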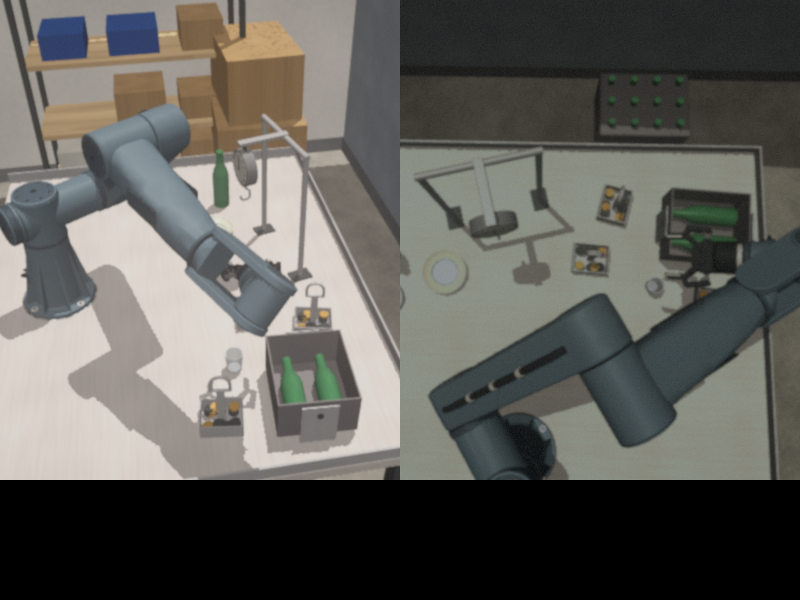

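The arm now points its fingers toward +y with the jaws level. The wrist in the top view is at about (580,250) and the forearm passes over the third caddy, so I'll check clearances before descending.

```bash
python3 - <<'E'
from h import *
D=[([-1.544,.181,1.607,0,1.354,-.206],[.1326,-.559,.2414]),([-1.637,.3254,1.3486,.1693,1.7779,-.2567],[.1319,-.5594,.3017]),([-.9119,.3389,1.2711,.3307,1.6499,.4623],[.552,-.3576,.3319]),([-1.0176,.825,.8726,.8028,2.3162,-.6679],[.551,-.3583,.3314])]
f=lambda k:np.concatenate([fk(q,k)[0]-p for q,p in D])
r=least_squares(f,[.15,.41,.37,.25,.118,0]);k=r.x;print('k',k,'res',abs(r.fun).max());np.save('k.npy',k)
for c in[(440,262),(530,265),(530,193),(446,188)]:print('bin',plane('top',c,.135))
for tilt in(20,25,30):
  R=goal(np.radians(-4),np.radians(tilt))
  for g in[(.578,-.31,.088),(.578,-.30,.15),(.578,-.21,.088)]:
    p=tcp(g,R);q,e=ik(p,R,[-.9,1,1.1,.7,2,-.9],k)
    A=rot('z',q[0]);el=A.apply([0,k[4],k[0]])+(A*rot('y',q[1])).apply([0,0,k[1]]);w=p-R.apply([0,0,k[3]]);fr=w-(A*rot('y',q[1]+q[2])).apply([0,0,k[2]])
    print(tilt,g,'q',q,e,'elbow',el,'wrist',w,'mid forearm',w*.67+fr*.33)
E
```

```text
k [0.3153 0.4384 0.5147 0.3082 0.1177 0.0875] res 0.0005695213463070004
bin [ 0.5587 -0.3966  0.135 ]
bin [ 0.5555 -0.6526  0.135 ]
bin [ 0.7675 -0.6626  0.135 ]
bin [ 0.7777 -0.4181  0.135 ]
20 (0.578, -0.31, 0.088) q [-0.9594  1.1086  0.9539  0.7415  2.0737 -0.8846] 3.6680031234581634e-09 elbow [ 0.3216 -0.2538  0.5108] wrist [ 0.5583 -0.5914  0.1907] mid forearm [ 0.4724 -0.4689  0.2709]
20 (0.578, -0.3, 0.15) q [-0.9522  1.0019  1.0098  0.7673  2.1063 -0.8392] 2.1396120986061362e-09 elbow [ 0.3101 -0.2327  0.5515] wrist [ 0.5583 -0.5814  0.2527] mid forearm [ 0.4693 -0.4563  0.3252]
20 (0.578, -0.21, 0.088) q [-0.8807  0.9814  1.2041  0.7665  1.9382 -0.9235] 1.0057066290869443e-10 elbow [ 0.3228 -0.2061  0.559 ] wrist [ 0.5583 -0.4914  0.1907] mid forearm [ 0.47   -0.3845  0.2886]
25 (0.578, -0.31, 0.088) q [-0.9515  1.058   0.9933  0.6901  2.0097 -0.8984] 4.632516592550928e-10 elbow [ 0.3176 -0.2428  0.5304] wrist [ 0.559  -0.5814  0.2149] mid forearm [ 0.4716 -0.4588  0.2934]
25 (0.578, -0.3, 0.15) q [-0.9441  0.9547  1.0408  0.7136  2.0481 -0.8525] 2.009902799748886e-09 elbow 
[... 199 characters left out ...]
ow [ 0.3167 -0.1935  0.5767] wrist [ 0.559  -0.4814  0.2149] mid forearm [ 0.4686 -0.374   0.3104]
30 (0.578, -0.31, 0.088) q [-0.9417  1.0076  1.0336  0.6414  1.9438 -0.9074] 2.3136881299734569e-10 elbow [ 0.3133 -0.2305  0.5494] wrist [ 0.5599 -0.5694  0.2381] mid forearm [ 0.4708 -0.447   0.3151]
30 (0.578, -0.3, 0.15) q [-0.9342  0.9072  1.0731  0.6622  1.988  -0.8616] 3.603692899645239e-09 elbow [ 0.3    -0.2078  0.5853] wrist [ 0.5599 -0.5594  0.3001] mid forearm [ 0.4673 -0.4341  0.3678]
30 (0.578, -0.21, 0.088) q [-0.8595  0.8831  1.2684  0.6791  1.8131 -0.9193] 2.491544470739626e-09 elbow [ 0.3103 -0.1798  0.5936] wrist [ 0.5599 -0.4694  0.2381] mid forearm [ 0.4672 -0.3618  0.3313]
```

```bash
cat >> h.py <<'E'
TC=goal(np.radians(-4),np.radians(32));TH=goal(np.radians(13.3),np.radians(32))
CG=np.array([.578,-.21,.106])
E
python3 -c "
from h import *
need(tcp(CG,TC)-TC.apply([0,0,.12]),TC)"
```

```text
t 4.2 at [ 0.5514 -0.3581  0.3296] F [ 0.6264 -0.1581  0.061 ] jaw 1.0019882461041778 0.0 q [-1.0171  0.827   0.8736  0.8027  2.3145 -0.6663]
turn [-0.0003 -0.04   -0.0001] shift now [-0.4207  0.0545  0.3947] shift after turn [-0.3679  0.0539  0.4444]
```

```bash
python3 -m handwheel '[[0,-0.04,0,0,0,0,1],[0,0,0,-0.0526,0.0077,0.0635,1],[0,0,0,-0.0526,0.0077,0.0635,1],[0,0,0,-0.0526,0.0077,0.0635,1],[0,0,0,-0.0526,0.0077,0.0635,1],[0,0,0,-0.0526,0.0077,0.0635,1],[0,0,0,-0.0526,0.0077,0.0635,1],[0,0,0,-0.0526,0.0077,0.0635,1]]'
python3 - <<'E'
from h import *
need(tcp(CG,TC),TC)
s=ctrl.camera('side');t=ctrl.camera('top')
S=np.zeros((600,800,3),np.uint8);S[:400,:400]=crop(s,270,240,100,100,4);S[:400,400:]=crop(t,340,215,100,100,4);cv2.imwrite('pics/p2.png',S)
E
```

```text
time_s: 5.0
eef_pos: [0.5711, -0.3056, 0.1667]
eef_rot: [-0.329, 0.641, 0.596, 0.354]
wrist_force: [-0.4, 0.5, 0.1]
opening: 0.999
grasp_force: 0.0
t 5.0 at [ 0.5711 -0.3056  0.1667] F [-0.4052  0.4995  0.0665] jaw 0.9985808129519526 0.0 q [-0.9467  0.8644  1.0788  0.6374  1.9932 -0.8566]
turn [ 0.0008  0.0014 -0.0004] shift now [-0.0004 -0.0004  0.4048] shift after turn [-0.0022  0.0006  0.4048]
```

View pics/p2.png

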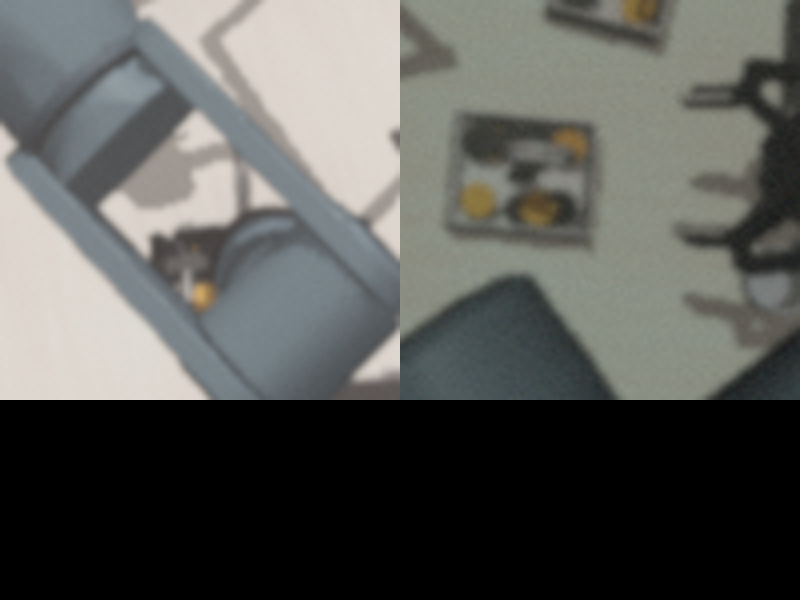

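The fingers straddle the stem line: fingertips at crop pixels (685,100) and (680,235), stem at about (525,172). I'll advance and close.

```bash
python3 -m handwheel '[[0,0,0,0,0,0.0575,1],[0,0,0,0,0,0.0575,1],[0,0,0,0,0,0.0575,1],[0,0,0,0,0,0.0575,1],[0,0,0,0,0,0.0575,1],[0,0,0,0,0,0.0575,1],[0,0,0,0,0,0.0575,1],[0,0,0,0,0,0,1]]' && python3 -m handwheel '[[0,0,0,0,0,0,0.5],[0,0,0,0,0,0,0.3],[0,0,0,0,0,0,0.2],[0,0,0,0,0,0,0.1],[0,0,0,0,0,0,0],[0,0,0,0,0,0,0],[0,0,0,0,0,0,0],[0,0,0,0,0,0,0]]'
python3 - <<'E'
from h import *
need(tcp(CG,TC),TC)
E
```

```text
time_s: 5.9
eef_pos: [0.5777, -0.2017, 0.1017]
eef_rot: [-0.331, 0.64, 0.596, 0.355]
wrist_force: [-0.6, -1.1, -0.3]
opening: 0.999
grasp_force: 0.0
time_s: 6.7
eef_pos: [0.5782, -0.2045, 0.1026]
eef_rot: [-0.329, 0.64, 0.596, 0.355]
wrist_force: [0.3, -0.7, -1.5]
opening: 0.08
grasp_force: 61.4
t 6.7 at [ 0.5782 -0.2045  0.1026] F [ 0.2654 -0.738  -1.5291] jaw 0.0799644224588154 61.42009612172842 q [-0.8564  0.8321  1.2904  0.6657  1.8039 -0.9032]
turn [ 0.001   0.0003 -0.0001] shift now [-0.0001  0.0007  0.0052] shift after turn [-0.0001  0.0008  0.0052]
```

```bash
cat >> h.py <<'E'
OFF=TC.inv().apply(np.array([.578,-.21,.167])-[.5782,-.2045,.1026])
SEAT=np.array([.612,.057,.254])
XH=np.array([np.cos(np.radians(13.3)),np.sin(np.radians(13.3)),0])
def eyegoal(E,R):return np.array(E)-R.apply(OFF)
E
python3 -c "
from h import *
o=ctrl.get_obs();R=q2R(o['eef_rot']);print('up',R.inv().apply([0,0,.1])/.3)
need(eyegoal(SEAT-.1*XH+[0,0,.05],TH),TH);print(eyegoal(SEAT-.1*XH+[0,0,.05],TH))"
```

```text
up [ 0.2825  0.0005 -0.1769]
t 6.7 at [ 0.5782 -0.2045  0.1026] F [ 0.2654 -0.738  -1.5291] jaw 0.0799644224588154 61.42009612172842 q [-0.8564  0.8321  1.2904  0.6657  1.8039 -0.9032]
turn [ 0.0825  0.0003 -0.051 ] shift now [ 0.8092 -0.2741  0.4312] shift after turn [ 0.8327 -0.0236  0.471 ]
[0.5132 0.0393 0.2396]
```

```bash
python3 -m handwheel '[[0,0,0,0.02,0,-0.0125,0],[0,0,0,0.04,0,-0.025,0],[0,0,0,0.06,0,-0.0375,0],[0,0,0,0.07,0,-0.044,0],[0,0,0,0.07,0,-0.044,0],[0,0,0,0.06,0,-0.0375,0],[0,0,0,0.045,0,-0.028,0],[0,0,0,0.022,0,-0.014,0]]'
python3 - <<'E'
from h import *
need(eyegoal(SEAT-.1*XH+[0,0,.05],TH),TH)
s=ctrl.camera('side');t=ctrl.camera('top')
S=np.zeros((600,800,3),np.uint8);S[:480,:400]=crop(s,270,190,100,120,4);S[:400,400:]=crop(t,330,215,100,100,4);cv2.imwrite('pics/p3.png',S)
E
```

```text
time_s: 7.5
eef_pos: [0.5783, -0.2048, 0.2421]
eef_rot: [-0.328, 0.64, 0.597, 0.355]
wrist_force: [0.4, 0.6, -3.9]
opening: 0.078
grasp_force: 61.1
t 7.5 at [ 0.5783 -0.2048  0.2421] F [ 0.4188  0.5948 -3.9434] jaw 0.07752130855251732 61.14676348865032 q [-0.8566  0.6457  1.2768  0.706   1.9571 -0.7727]
turn [ 0.0828  0.0009 -0.0504] shift now [ 0.4173 -0.2752  0.6777] shift after turn [ 0.4391 -0.0239  0.7182]
```

View pics/p3.png

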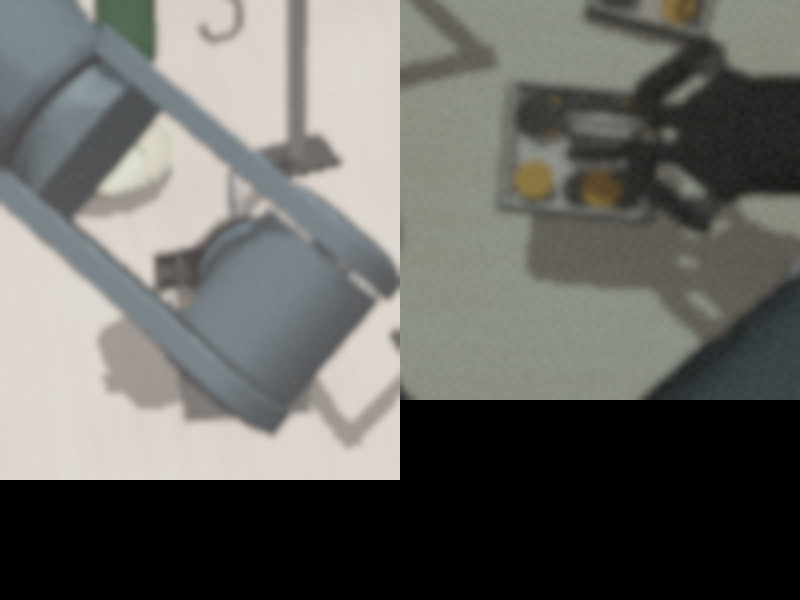

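The caddy is lifted and upright, with the tray level at about (575,150) in the top crop. The eye at about (240,190) in the side crop is clear of everything. Next is the turn toward the hook.

```bash
python3 -m handwheel '[[0.005,0,-0.003,0,0,0,0],[0.0104,0.0001,-0.0063,0,0,0,0],[0.0126,0.0002,-0.0078,0,0,0,0],[0.0126,0.0002,-0.0078,0,0,0,0],[0.0126,0.0002,-0.0078,0,0,0,0],[0.0126,0.0002,-0.0078,0,0,0,0],[0.0104,0,-0.0063,0,0,0,0],[0.0065,0,-0.0038,0,0,0,0]]' && python3 -m handwheel '[[0,0,0,0.009,-0.0005,0.0144,0],[0,0,0,0.018,-0.001,0.029,0],[0,0,0,0.0274,-0.0015,0.0449,0],[0,0,0,0.0322,-0.0018,0.0527,0],[0,0,0,0.0322,-0.0018,0.0527,0],[0,0,0,0.0322,-0.0018,0.0527,0],[0,0,0,0.0322,-0.0018,0.0527,0],[0,0,0,0.0322,-0.0018,0.0527,0]]' && python3 -m handwheel '[[0,0,0,0.0322,-0.0018,0.0527,0],[0,0,0,0.0322,-0.0018,0.0527,0],[0,0,0,0.0322,-0.0018,0.0527,0],[0,0,0,0.0322,-0.0018,0.0527,0],[0,0,0,0.0322,-0.0018,0.0527,0],[0,0,0,0.0274,-0.0015,0.0449,0],[0,0,0,0.018,-0.001,0.029,0],[0,0,0,0.009,-0.0005,0.0144,0]]'
python3 - <<'E'
from h import *
need(eyegoal(SEAT-.1*XH+[0,0,.05],TH),TH)
s=ctrl.camera('side');t=ctrl.camera('top');cv2.imwrite('pics/s4.png',s);cv2.imwrite('pics/t4.png',t)
S=np.zeros((600,800,3),np.uint8);S[:600,:400]=crop(s,270,150,80,120,5);S[:600,400:]=crop(t,250,190,80,120,5);cv2.imwrite('pics/p4.png',S)
E
```

```text
time_s: 8.4
eef_pos: [0.5782, -0.2041, 0.2389]
eef_rot: [-0.382, 0.541, 0.686, 0.301]
wrist_force: [-0.8, 0.7, -2.7]
opening: 0.082
grasp_force: 61.1
time_s: 9.2
eef_pos: [0.5452, -0.0835, 0.2394]
eef_rot: [-0.381, 0.543, 0.685, 0.301]
wrist_force: [-0.8, 0.0, -3.0]
opening: 0.084
grasp_force: 61.1
time_s: 10.0
eef_pos: [0.5135, 0.0357, 0.2384]
eef_rot: [-0.381, 0.542, 0.686, 0.301]
wrist_force: [-1.2, -0.1, -2.8]
opening: 0.083
grasp_force: 61.1
t 10.0 at [0.5135 0.0357 0.2384] F [-1.239  -0.1128 -2.7599] jaw 0.082530238806881 61.08279939740896 q [-0.557   0.4322  1.6111  0.6761  1.872  -0.8541]
turn [-0.0002 -0.0006 -0.0001] shift now [0.0098 0.0018 0.008 ] shift after turn [0.0098 0.0018 0.0079]
```

View pics/p4.png

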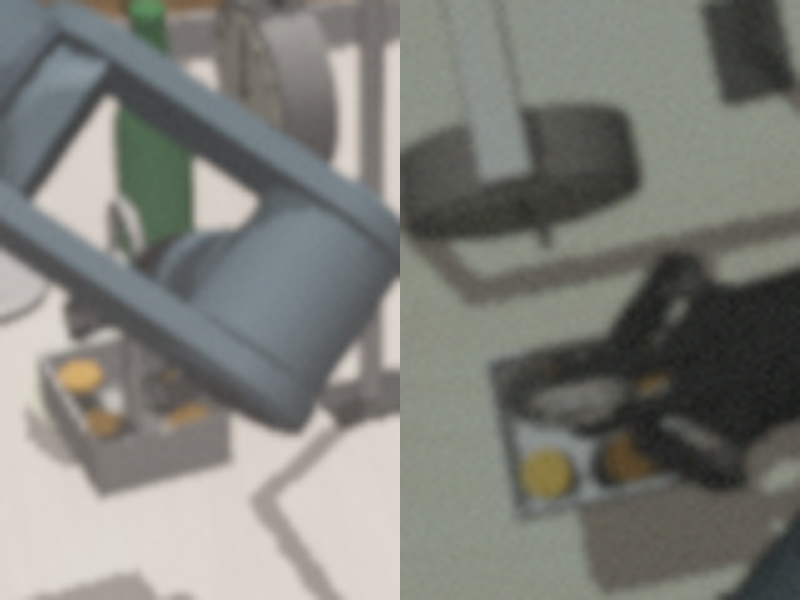

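The side crop shows the eye top at about (122,193), left of the hook (hidden by the wrist), and the tray rim's left corner at (40,355). The top crop shows tray rim corners at (495,365) and (525,515). I'll compare these with the predicted projections.

```bash
python3 - <<'E'
from h import *
o=ctrl.get_obs();R=q2R(o['eef_rot']);p=o['eef_pos'];E=p+R.apply(OFF);print('E',E,'seat rel',E-SEAT)
Rc=R*TC.inv()*rot('z',np.radians(-4))
def pt(x,y,z):return E+Rc.apply([x,y,z-.167])
for nm,v in dict(eyetop=(0,0,.175),LB=(-.045,.055,.04),RB=(.045,.055,.04),LF=(-.045,-.055,.04),RF=(.045,-.055,.04)).items():
    a=(proj('side',pt(*v))-[270,150])*5;b=(proj('top',pt(*v))-[250,190])*5+[400,0];print(nm,a,b)
H=SEAT+[0,0,-.0035];print('hook',(proj('side',H)),'seat tip top',(proj('top',SEAT-.016*XH+[0,0,.012])))
# unobstructed hook from first pics, for scale pixel check
E
```

```text
E [0.5154 0.0297 0.3027] seat rel [-0.0966 -0.0273  0.0487]
eyetop [122.8464 203.5587] [580.4175 386.6449]
LB [ 35.5677 356.1474] [517.3329 513.0518]
RB [166.64  323.663] [486.0477 354.5251]
LF [ 95.27   450.4234] [712.4957 471.3707]
RF [231.0276 415.2593] [679.2004 313.601 ]
hook [324.8639 199.3266] seat tip top [279.3711 238.035 ]
```

```bash
python3 - <<'E'
from h import *
need(eyegoal(SEAT-.1*XH+[0,0,.020],TH),TH)
print('x10mm',TH.inv().apply(.01*XH)/.3,'down10',TH.inv().apply([0,0,-.01])/.3)
E
```

```text
t 10.1 at [0.5139 0.0351 0.2383] F [-0.8316 -0.7685 -3.1023] jaw 0.07940332893821803 61.09090514481068 q [-0.5576  0.4331  1.6099  0.6758  1.8724 -0.8543]
turn [-0.0002 -0.0006 -0.0001] shift now [-0.0738  0.0012  0.0626] shift after turn [-0.0737  0.0012  0.0627]
x10mm [-0.      0.0333 -0.    ] down10 [-0.0283  0.      0.0177]
```

```bash
python3 -m handwheel '[[0,0,0,-0.01,0,0.008,0],[0,0,0,-0.018,0,0.016,0],[0,0,0,-0.018,0,0.016,0],[0,0,0,-0.018,0.001,0.015,0],[0,0,0,-0.01,0,0.008,0],[0,0,0,0,0,0,0],[0,0,0,0,0,0,0],[0,0,0,0,0,0,0]]' && python3 -m handwheel '[[0,0,0,0,0.02,0,0],[0,0,0,0,0.03,0,0],[0,0,0,0,0.035,0,0],[0,0,0,0,0.035,0,0],[0,0,0,0,0.035,0,0],[0,0,0,0,0.035,0,0],[0,0,0,0,0.027,0,0],[0,0,0,0,0.016,0,0]]'
python3 - <<'E'
from h import *
need(eyegoal(SEAT+[0,0,.020],TH),TH)
s=ctrl.camera('side');t=ctrl.camera('top');cv2.imwrite('pics/s5.png',s);cv2.imwrite('pics/t5.png',t)
S=np.zeros((600,800,3),np.uint8);S[:600,:400]=crop(s,285,160,50,75,8);S[:480,400:]=crop(t,250,200,80,96,5);cv2.imwrite('pics/p5.png',S)
o=ctrl.get_obs();R=q2R(o['eef_rot']);E=o['eef_pos']+R.apply(OFF)
print('pred eye inner top, side crop',(proj('side',E)-[285,160])*8,'outer',(proj('side',E+[0,0,.008])-[285,160])*8,'hook tip',(proj('side',SEAT-.016*XH+[0,0,.014])-[285,160])*8,'seat',(proj('side',SEAT)-[285,160])*8)
E
```

```text
time_s: 10.9
eef_pos: [0.5135, 0.0389, 0.2096]
eef_rot: [-0.381, 0.542, 0.686, 0.301]
wrist_force: [-0.6, -0.5, -2.4]
opening: 0.08
grasp_force: 61.1
time_s: 11.7
eef_pos: [0.5821, 0.0553, 0.2091]
eef_rot: [-0.381, 0.542, 0.685, 0.301]
wrist_force: [1.0, 0.6, -3.6]
opening: 0.084
grasp_force: 61.1
t 11.7 at [0.5821 0.0553 0.2091] F [ 1.025   0.584  -3.6058] jaw 0.08381369331748711 61.10090095549822 q [-0.4765  0.5823  1.4547  0.7297  1.8305 -0.7928]
turn [-0.0002 -0.0007 -0.0001] shift now [ 0.0017  0.0977 -0.0002] shift after turn [ 0.0017  0.0977 -0.0001]
pred eye inner top, side crop [248.0408 282.1646] outer [247.5711 264.6462] hook tip [280.3558 285.9365] seat [318.7862 307.0865]
```

View pics/p5.png

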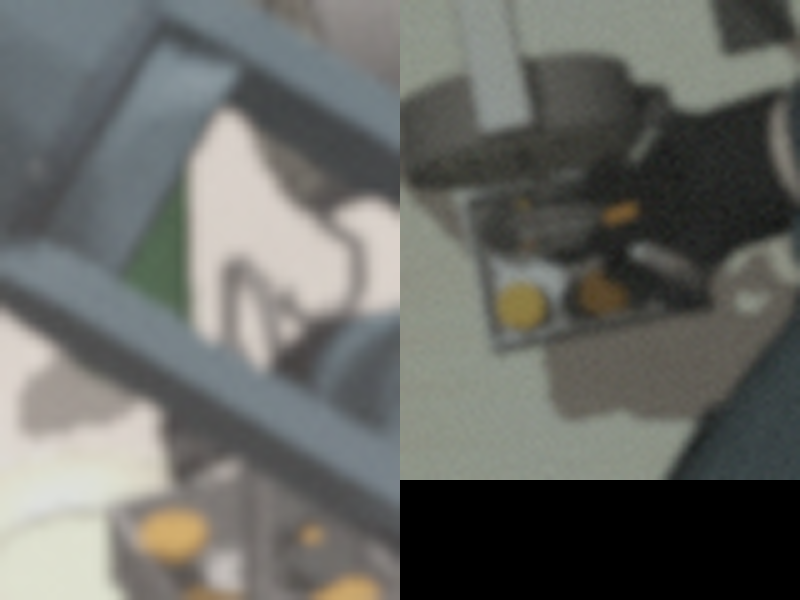

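The side crop shows the eye top at (240,260), the hook tip at (272,285) just to its right and lower, the hook bottom at about (300,320) and the shank at (360,250). The heights fit, so I'll move in 27 mm.

```bash
python3 -m handwheel '[[0,0,0,0,0.01,0,0],[0,0,0,0,0.016,0,0],[0,0,0,0,0.016,0,0],[0,0,0,0,0.016,0,0],[0,0,0,0,0.016,0,0],[0,0,0,0,0.01,0,0],[0,0,0,0,0.006,0,0],[0,0,0,0,0,0,0]]'
python3 - <<'E'
from h import *
need(eyegoal(SEAT+[0,0,.020],TH),TH)
s=ctrl.camera('side');cv2.imwrite('pics/s6.png',s)
cv2.imwrite('pics/p6.png',crop(s,285,160,75,75,8))
E
```

```text
time_s: 12.6
eef_pos: [0.6078, 0.0613, 0.2092]
eef_rot: [-0.381, 0.542, 0.685, 0.301]
wrist_force: [-0.7, -0.7, -2.6]
opening: 0.081
grasp_force: 61.1
t 12.6 at [0.6078 0.0613 0.2092] F [-0.6803 -0.6518 -2.637 ] jaw 0.08050170303542493 61.105610243976116 q [-0.4516  0.6254  1.3863  0.7497  1.8339 -0.7577]
turn [-0.0002 -0.0007 -0.0002] shift now [0.0018 0.0098 0.0002] shift after turn [0.0018 0.0098 0.0002]
```

View pics/p6.png

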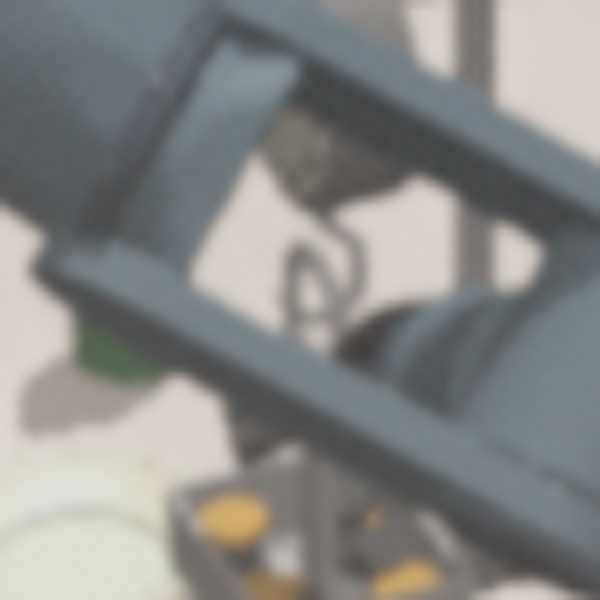

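The side crop now shows the eye arch top at (303,243) around the hook, with the shank at (360,260) and the hook bottom at about (315,318). The eye looks slightly short of the seat, so I'll measure it numerically.

```bash
python3 - <<'E'
from h import *
a=cv2.imread('pics/side0.png',0).astype(int);b=cv2.imread('pics/s6.png',0).astype(int)
def runs(v,x0):
    m=v<165; return [x0+i for i in np.flatnonzero(m)]
for y in range(186,203):print(y,'hook',runs(a[y,314:334],314),'now',runs(b[y,314:334],314))
for z,x in((.014,-.016),(0,0),(.02,.015)):print(proj('side',SEAT+x*XH+[0,0,z]))
o=ctrl.get_obs();E=o['eef_pos']+q2R(o['eef_rot']).apply(OFF);print('eye bar centre',proj('side',E+[0,0,.004]),E-SEAT)
E
```

```text
186 hook [np.int64(323), np.int64(324), np.int64(325), np.int64(326), np.int64(327)] now [np.int64(323), np.int64(324), np.int64(325), np.int64(326), np.int64(327)]
187 hook [np.int64(324), np.int64(325), np.int64(326)] now [np.int64(324), np.int64(325), np.int64(326)]
188 hook [np.int64(325), np.int64(326), np.int64(327)] now [np.int64(325), np.int64(326), np.int64(327)]
189 hook [np.int64(327), np.int64(328)] now [np.int64(327), np.int64(328)]
190 hook [np.int64(328), np.int64(329)] now [np.int64(322), np.int64(328), np.int64(329)]
191 hook [np.int64(329)] now [np.int64(321), np.int64(322), np.int64(323), np.int64(324), np.int64(329)]
192 hook [np.int64(329), np.int64(330)] now [np.int64(321), np.int64(322), np.int64(323), np.int64(324), np.int64(329), np.int64(330)]
193 hook [np.int64(329), np.int64(330)] now [np.int64(320), np.int64(321), np.int64(322), np.int64(323), np.int64(324), np.int64(325), np.int64(329), np.int64(330)]
194 hook [np.int64(329), np.int64(330)] now [np.int64(320), np.int64(321), np.int64(322), np.int64(324), np.int64(325), np.int64(329), np.int64(330)]
195 h
[... 1296 characters left out ...]
331), np.int64(332), np.int64(333)]
201 hook [] now [np.int64(314), np.int64(315), np.int64(316), np.int64(317), np.int64(318), np.int64(319), np.int64(320), np.int64(321), np.int64(322), np.int64(326), np.int64(327), np.int64(328), np.int64(329), np.int64(330), np.int64(331), np.int64(332), np.int64(333)]
202 hook [] now [np.int64(314), np.int64(315), np.int64(316), np.int64(317), np.int64(318), np.int64(319), np.int64(320), np.int64(321), np.int64(322), np.int64(326), np.int64(327), np.int64(328), np.int64(329), np.int64(330), np.int64(331), np.int64(332), np.int64(333)]
[320.0445 195.7421]
[324.8483 198.3858]
[329.1902 191.9076]
eye bar centre [323.9013 192.2802] [-0.0028 -0.0011  0.0196]
```

```bash
python3 -m handwheel '[[0,0,0,0,0.006,0,0],[0,0,0,0,0.01,0,0],[0,0,0,0,0.005,0,0],[0,0,0,0,0,0,0],[0,0,0,-0.01,0,0.0062,0],[0,0,0,-0.014,0,0.0088,0],[0,0,0,-0.014,0,0.0088,0],[0,0,0,-0.01,0,0.0062,0]]'
python3 - <<'E'
from h import *
import time
b=None
F=[]
for i in range(10):
    s=ctrl.camera('side');F.append(ctrl.get_obs()['wrist_force'])
print(np.mean(F,0),np.std(F,0));need(eyegoal(SEAT,TH),TH)
a=cv2.imread('pics/side0.png',0).astype(int);b=cv2.cvtColor(s,cv2.COLOR_BGR2GRAY).astype(int)
for y in range(188,206):print(y,(314+np.flatnonzero(b[y,314:334]<165)).tolist())
E
```

```text
time_s: 13.45
eef_pos: [0.6135, 0.0628, 0.1914]
eef_rot: [-0.381, 0.543, 0.685, 0.301]
wrist_force: [0.6, -0.7, -2.7]
opening: 0.081
grasp_force: 61.1
[-0.0061  0.0498 -2.9378] [0.5494 0.4665 0.4235]
t 13.95 at [0.6139 0.0627 0.1925] F [-0.9346 -0.0566 -2.0095] jaw 0.0785226844414967 61.109535209834576 q [-0.446   0.6574  1.3735  0.7497  1.8159 -0.7677]
turn [-0.     -0.0006 -0.0001] shift now [-0.0075 -0.011   0.0061] shift after turn [-0.0075 -0.011   0.0062]
188 [314, 315, 325, 326, 327]
189 [314, 315, 326, 327, 328]
190 [314, 328, 329]
191 [314, 329]
192 [329, 330]
193 [329, 330]
194 [329, 330]
195 [323, 324, 325, 329, 330]
196 [321, 322, 323, 324, 325, 326, 327, 328, 329]
197 [320, 321, 322, 323, 324, 325, 326, 327, 328, 329]
198 [320, 321, 322, 323, 324, 325, 326, 327, 328]
199 [321, 322, 323, 324, 325, 326, 327, 328]
200 [322, 323, 324, 326, 327, 328]
201 [322, 323, 324, 327, 328]
202 [314, 315, 322, 323, 324, 328]
203 [314, 315, 316, 317, 323, 328, 329, 333]
204 [314, 315, 316, 317, 318, 319, 323, 328, 329, 330, 331, 332, 333]
205 [314, 315, 316, 317, 318, 319, 320, 321, 322, 323, 328, 329, 330, 331, 332, 333]
```

```bash
python3 -m handwheel '[[0,0,0,-0.0057,0,0.0035,0],[0,0,0,-0.0057,0,0.0035,0],[0,0,0,-0.0057,0,0.0035,0],[0,0,0,-0.0057,0,0.0035,0],[0,0,0,-0.0057,0,0.0035,0],[0,0,0,-0.0057,0,0.0035,0],[0,0,0,-0.0057,0,0.0035,0],[0,0,0,-0.0057,0,0.0035,0]]'
cat >> h.py <<'E'
def chk(n=12):
    F=[]
    for i in range(n): s=ctrl.camera('side');F.append(ctrl.get_obs()['wrist_force'])
    print('F',np.mean(F,0),np.std(F,0));need(eyegoal(SEAT,TH),TH)
    b=cv2.cvtColor(s,cv2.COLOR_BGR2GRAY).astype(int)
    for y in range(190,212):print(y,(314+np.flatnonzero(b[y,314:334]<165)).tolist())
E
python3 -c "
from h import *
chk()"
```

```text
time_s: 14.75
eef_pos: [0.6138, 0.0627, 0.1762]
eef_rot: [-0.381, 0.542, 0.685, 0.301]
wrist_force: [-0.0, -0.2, -1.1]
opening: 0.082
grasp_force: 61.1
F [ 0.1289  0.3579 -1.4676] [0.441  0.2975 0.5157]
t 15.35 at [0.6138 0.0626 0.1763] F [ 0.1605  0.0486 -1.984 ] jaw 0.08064599187396554 61.22758470475674 q [-0.4461  0.6795  1.3759  0.7457  1.7982 -0.7847]
turn [-0.0001 -0.0006 -0.0002] shift now [ 0.0385 -0.0108 -0.0222] shift after turn [ 0.0384 -0.0108 -0.0223]
190 [314, 315, 316, 317, 318, 325, 326]
191 [314, 315, 316, 317, 325, 326]
192 [314, 315, 316, 326, 327, 328]
193 [314, 315, 316, 328, 329]
194 [314, 315, 328, 329]
195 [314, 315, 329, 330]
196 [314, 329, 330]
197 [329, 330]
198 [329, 330]
199 [323, 324, 325, 329]
200 [320, 321, 322, 323, 324, 325, 326, 328, 329]
201 [320, 321, 322, 323, 324, 325, 326, 327, 328]
202 [321, 322, 323, 324, 325, 326]
203 [322, 323, 324, 325, 326]
204 [323, 324]
205 [323, 324]
206 [314, 315, 323, 324]
207 [314, 315, 316, 317, 323, 328]
208 [314, 315, 316, 317, 318, 319, 322, 323, 328, 329, 332, 333]
209 [314, 315, 316, 317, 318, 319, 320, 321, 322, 323, 328, 329, 330, 331, 332, 333]
210 [314, 315, 316, 317, 318, 319, 320, 321, 322, 323, 328, 329, 330, 331, 332, 333]
211 [314, 315, 316, 317, 318, 319, 320, 321, 322, 323, 324, 328, 329, 330, 331, 332, 333]
```

```bash
python3 -m handwheel '[[0,0,0,-0.0043,0,0.0027,0],[0,0,0,-0.0043,0,0.0027,0],[0,0,0,-0.0043,0,0.0027,0],[0,0,0,-0.0043,0,0.0027,0],[0,0,0,-0.0043,0,0.0027,0],[0,0,0,-0.0043,0,0.0027,0],[0,0,0,0,0,0,0],[0,0,0,0,0,0,0]]'
python3 -c "
from h import *
chk(25)"
```

```text
time_s: 16.15
eef_pos: [0.6138, 0.0627, 0.1672]
eef_rot: [-0.381, 0.543, 0.685, 0.301]
wrist_force: [0.4, 0.6, -0.2]
opening: 0.083
grasp_force: 61.3
F [0.2659 0.1715 0.2894] [0.4458 0.5892 0.4948]
t 17.4 at [0.6138 0.0627 0.1671] F [0.4851 0.008  0.7883] jaw 0.07835867786850763 61.340164951980114 q [-0.4461  0.6923  1.3768  0.7436  1.7882 -0.7941]
turn [-0.0001 -0.0006 -0.0002] shift now [ 0.0644 -0.0107 -0.0385] shift after turn [ 0.0643 -0.0107 -0.0387]
190 [314, 315, 316, 317, 318, 319, 320, 325]
191 [314, 315, 316, 317, 318, 319, 325]
192 [314, 315, 316, 317, 318, 325, 326]
193 [314, 315, 316, 317, 318, 325, 326]
194 [314, 315, 316, 317, 325, 326, 327]
195 [314, 315, 316, 317, 327, 328]
196 [314, 315, 316, 328, 329]
197 [314, 315, 329, 330]
198 [314, 315, 329, 330]
199 [314, 329, 330]
200 [314, 329, 330]
201 [329, 330]
202 [321, 322, 323, 324, 325, 328, 329]
203 [320, 321, 322, 323, 324, 325, 326, 328]
204 [321, 322, 323, 324, 325, 326]
205 [322, 323, 324, 325, 326]
206 [322, 323, 324]
207 [323, 324]
208 [314, 315, 323]
209 [314, 315, 316, 317, 323, 328]
210 [314, 315, 316, 317, 318, 323, 328, 329, 333]
211 [314, 315, 316, 317, 318, 319, 320, 322, 323, 328, 329, 331, 332, 333]
```

```bash
python3 -m handwheel '[[0,0,0,0.004,0,-0.0025,0],[0,0,0,0,0,0,0],[0,0,0,0,0,0,0.1],[0,0,0,0,0,0,0.12],[0,0,0,0,0,0,0.15],[0,0,0,0,0,0,0.2],[0,0,0,0,0,0,0.3],[0,0,0,0,0,0,0.4]]' && python3 -m handwheel '[[0,0,0,0,0,0,0.5],[0,0,0,0,0,0,0.6],[0,0,0,0,0,0,0.7],[0,0,0,0,0,0,0.8],[0,0,0,0,0,0,0.8],[0,0,0,0,0,0,0.8],[0,0,0,0,0,0,0.8],[0,0,0,0,0,0,0.8]]'
python3 -c "
from h import *
chk(4)"
```

```text
time_s: 18.2
eef_pos: [0.6137, 0.0627, 0.1685]
eef_rot: [-0.381, 0.543, 0.685, 0.301]
wrist_force: [0.4, -0.5, 1.3]
opening: 0.402
grasp_force: 0.0
time_s: 19.0
eef_pos: [0.6138, 0.0627, 0.1685]
eef_rot: [-0.381, 0.543, 0.685, 0.301]
wrist_force: [-1.3, 0.3, -0.4]
opening: 0.8
grasp_force: 0.0
F [-0.3249 -0.1585  0.3927] [0.2317 0.4531 0.4563]
t 19.2 at [0.6138 0.0627 0.1685] F [-0.6688 -0.2256 -0.0967] jaw 0.7963519634465758 0.0 q [-0.4461  0.6903  1.3767  0.744   1.7898 -0.7926]
turn [-0.0001 -0.0007 -0.0002] shift now [ 0.0604 -0.0107 -0.0361] shift after turn [ 0.0603 -0.0107 -0.0362]
190 [314, 315, 316, 317, 318, 319, 325]
191 [314, 315, 316, 317, 318, 319, 325]
192 [314, 315, 316, 317, 318, 325, 326]
193 [314, 315, 316, 317, 318, 325, 326]
194 [314, 315, 316, 317, 326, 327]
195 [314, 315, 316, 328, 329]
196 [314, 315, 316, 329]
197 [314, 315, 329, 330]
198 [314, 329, 330]
199 [314, 329, 330]
200 [329, 330]
201 [329]
202 [321, 322, 323, 324, 325, 328, 329]
203 [321, 322, 323, 324, 325, 326, 328]
204 [321, 322, 323, 324, 325, 326]
205 [322, 323, 324, 325]
206 [322, 323, 324]
207 [314, 323, 324]
208 [314, 315, 323]
209 [314, 315, 316, 317, 323, 328]
210 [314, 315, 316, 317, 318, 319, 322, 323, 328, 329, 332, 333]
211 [314, 315, 316, 317, 318, 319, 320, 321, 322, 323, 328, 329, 330, 331, 332, 333]
```

```bash
python3 -m handwheel '[[0,0,0,0,0,-0.01,0.8],[0,0,0,0,0,-0.025,0.8],[0,0,0,0,0,-0.04,0.8],[0,0,0,0,0,-0.05,0.8],[0,0,0,0,0,-0.05,0.8],[0,0,0,0,0,-0.05,0.8],[0,0,0,0,0,-0.05,0.8],[0,0,0,0,0,-0.05,0.8]]' && python3 -m handwheel '[[0,0,0,0,0,-0.05,0.8],[0,0,0,0,0,-0.05,0.8],[0,0,0,0,0,-0.05,0.8],[0,0,0,0,0,-0.03,0.8],[0,0,0,0,0,0,0.8],[0,0,0,0,0,0,0.8],[0,0,0,0,0,0,0.8],[0,0,0,0,0,0,0.8]]'
python3 - <<'E'
from h import *
t0=ctrl.camera('top').astype(int);s0=ctrl.camera('side').astype(int)
for i in range(20):ctrl.camera('top')
t1=ctrl.camera('top').astype(int);s1=ctrl.camera('side').astype(int)
o=ctrl.get_obs();print(o['time_s'],o['eef_pos'],o['wrist_force'])
print('motion',[int((abs(a-b).max(2)>40).sum()) for a,b in((t0,t1),(s0,s1))])
b=s1.mean(2)
for y in range(192,212):print(y,(300+np.flatnonzero(b[y,300:345]<165)).tolist())
st=cv2.imread('pics/side0.png').astype(int);tt=cv2.imread('pics/top0.png').astype(int)
# bystanders unchanged? compare patches with start
for n,(x,y,w,h) in dict(bottle=(290,148,22,62),saucer=(272,215,45,30),lid=(250,198,34,18),shot=(303,345,22,30)).items():print('side',n,int((abs(s1-st).max(2)[y:y+h,x:x+w]>40).sum()))
for n,(x,y,w,h) in dict(bottle=(135,235,50,40),saucer=(200,248,50,50),lid=(148,280,40,38),shot=(422,276,24,24)).items():print('top',n,int((abs(t1-tt).max(2)[y:y+h,x:x+w]>40).sum()))
E
```

```text
time_s: 20.0
eef_pos: [0.6331, -0.0193, 0.2208]
eef_rot: [-0.381, 0.543, 0.685, 0.301]
wrist_force: [0.2, 0.3, 0.6]
opening: 0.802
grasp_force: 0.0
time_s: 20.8
eef_pos: [0.6431, -0.0618, 0.2481]
eef_rot: [-0.382, 0.542, 0.685, 0.301]
wrist_force: [0.2, 1.1, 0.0]
opening: 0.803
grasp_force: 0.0
22.0 [ 0.6434 -0.0625  0.2485] [ 0.7711  0.189  -0.368 ]
motion [0, 0]
192 [300, 301, 302, 303, 304, 305, 306, 307, 308, 309, 310, 311, 312, 313, 314, 315, 316, 317, 318, 319, 320, 321, 322, 323, 324, 325, 326, 327, 328, 329, 330, 331, 332, 333, 334, 335, 336, 337, 338, 339, 342, 343, 344]
193 [300, 301, 302, 303, 304, 305, 306, 307, 308, 309, 310, 311, 312, 313, 314, 315, 316, 317, 318, 319, 320, 321, 322, 323, 324, 325, 326, 327, 328, 329, 330, 331, 332, 333, 334, 335, 336, 337, 338, 339, 342, 343, 344]
194 [300, 301, 302, 303, 304, 305, 306, 307, 308, 309, 310, 311, 312, 313, 314, 315, 316, 317, 318, 319, 320, 321, 322, 323, 324, 325, 326, 327, 328, 329, 330, 331, 332, 333, 334, 335, 336, 337, 338, 342, 343, 344]
195 [300, 301, 302, 303, 304, 305, 306, 307, 308, 309, 310, 311, 312, 313, 314
[... 2471 characters left out ...]
 343, 344]
208 [300, 301, 302, 303, 304, 308, 309, 310, 311, 312, 313, 314, 315, 316, 317, 318, 319, 320, 321, 322, 323, 324, 325, 326, 327, 328, 329, 330, 331, 342, 343, 344]
209 [300, 301, 302, 303, 308, 309, 310, 311, 312, 313, 314, 315, 316, 317, 318, 319, 320, 321, 322, 323, 324, 325, 326, 327, 328, 329, 330, 342, 343, 344]
210 [300, 309, 310, 311, 312, 313, 314, 315, 316, 317, 318, 319, 320, 321, 322, 323, 324, 325, 326, 327, 328, 329, 330, 342, 343, 344]
211 [310, 311, 312, 313, 314, 315, 316, 317, 318, 319, 320, 321, 322, 323, 324, 325, 326, 327, 328, 329, 330, 331, 342, 343, 344]
side bottle 587
side saucer 116
side lid 0
side shot 193
top bottle 0
top saucer 15
top lid 0
top shot 0
```

```bash
python3 - <<'E'
from h import *
Rz=rot('z',np.radians(13.3));E=SEAT-[0,0,.020]
for n in('side','top'):
    im=ctrl.camera(n);m=cv2.inRange(cv2.cvtColor(im,cv2.COLOR_BGR2HSV),(8,90,60),(30,255,255))
    N,l,s,c=cv2.connectedComponentsWithStats(m)
    print(n,[(c[i].round(),s[i,4]) for i in range(1,N) if s[i,4]>8 and 230<c[i][0]<420 and 180<c[i][1]<330],'tray centre expected',proj(n,E-[0,0,.15]),'corners',[proj(n,E+Rz.apply([a*.045,b*.055,-.127])).round() for a in(-1,1) for b in(-1,1)])
E
```

```text
side [(array([316., 234.]), np.int32(34)), (array([320., 243.]), np.int32(19)), (array([336., 242.]), np.int32(16)), (array([386., 315.]), np.int32(63)), (array([404., 314.]), np.int32(55)), (array([381., 324.]), np.int32(15))] tray centre expected [325.5695 241.8182] corners [array([319., 249.]), array([307., 230.]), array([345., 242.]), array([331., 224.])]
top [(array([293., 233.]), np.int32(42)), (array([289., 249.]), np.int32(55)), (array([273., 252.]), np.int32(52))] tray centre expected [283.8731 243.1365] corners [array([305., 253.]), array([268., 261.]), array([298., 223.]), array([262., 231.])]
```

The caps sit inside the expected outline of the hanging tray in both views, and nothing is moving. I'll hand in.

```bash
python3 -c "
from bench import ctrl
print(ctrl.hand_in())"
```

```text
the job is handed in; nothing more can be done
None
```

The caddy is hanging still and upright from the scale hook with the gripper backed clear, and I handed the job in at about 22 s; the final pictures show the bottle, saucer, shot glass and tin lid in place from above, but the arm blocked the side view of the hook, so I inferred the hang from the tray's position in both views.

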